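# Clamp a circuit board in the test fixture with the T-handle key

## Task

The circuit board in the aluminium test fixture still has to be clamped. Take the red T-handle key out of the rack, put it fully home in the clamp's steel collar so that its blade drops into the slotted screw below, and turn it clockwise (seen from above) until the tip of the orange tongue is over the white pad on the board. Let go and leave the key standing in the collar.

Things in the scene. Friction and masses are not known exactly. Their poses are not given: they have to be found in the camera images.
- red_key: Steel T-key, red bar handle, upright, 0.14-0.24 kg. Origin: centre of the blade's lower end; z up, x along bar and blade width. Blade 24 wide (x), 5 thick, 16 mm tall; round shank 24 mm dia. to 51 mm up; flange 50 mm dia., 51-57 mm up; neck 14 mm dia.; bar 80-96 mm up, 84 long, 16 mm wide: grip its middle across the width. A half turn about z changes nothing.
- rack: Fixed grey block, 85 (x) x 280 (y) x 60 mm tall; origin under its centre. Three 30 mm holes through it, at y = -95, 0, 95 mm, hold T-keys of equal size, red, blue and yellow, in any order, bars roughly along x. Each hangs by its flange on the block's top, the lowest 51 mm in the hole: lift straight up.
- slot (a point): Slotted screw in the fixture: point on its axis, on the slot floor, 32 mm above the table; z up, x along slot and orange tongue (64 mm long, part of the screw). Two brass lugs, 16 long, 14 mm tall, 12 mm apart, form the slot: the blade enters up to 20 degrees askew and, once turned, takes up 0.39 rad of play. Fixed steel collar round it: bore 31 mm, mouth flared to 42, rim 53 mm above this point.
- clamp (a joint): Turn of screw and tongue in rad, growing clockwise. Starts at 0 to 0.2 with the tongue beside the board; at 0.9 its tip is over the middle of the white pad; stop at 1.2. Friction 0.06 N m, stays where left. The fixture (plate 180 x 190 x 20 mm, green board, its parts up to 42 mm above the table) is fixed. With the key's flange on the collar rim its blade ends 2 mm above the slot floor.
Mind the look-alikes: they are no part of the job. What is shaped like the red_key but green or turquoise is not meant.

How it is judged:
On the way:
1. the red key is home in the collar, blade in the slot, before the screw is turned (horizontal distance between red_key and slot below 0.012 m and z of red_key in the frame of slot below 0.009 m and value of joint clamp below 0.6 rad), for 0.1 s.
At the end, for the whole second after the job is handed in: The clamp screw is turned to more than 0.65 rad (tongue tip over the white pad), and the red key stands released and still in the collar: its blade end within 12 mm of the screw's axis and less than 12 mm above the slot's floor, tilted less than 0.2 rad (value of joint clamp above 0.65 rad and horizontal distance between red_key and slot below 0.012 m and z of red_key in the frame of slot below 0.012 m and angle between red_key's own z axis and vertical below 0.2 rad and linear speed of red_key below 0.02 m/s); the robot touches nothing.
It fails at once if the screw or its tongue is pushed by the robot itself instead of the key (contact force between any of the fingers, the arm and clamp above 1 N).
It also fails if it takes over 43 s, if anything falls off the work surface, if the arm or the gripper's body presses on something with over 40 N, if the wrist force passes 120 N, or if a joint passes its speed limit or range.

## Robot

A 6-joint arm with a two-finger parallel gripper is mounted at the origin on the work surface. World frame = base frame: x ahead of the robot, y to its left, z up, the work surface at z = 0. Lengths are in m, angles in rad, forces in N, time in s.
With the tool pointing down it reaches from about 0.35 to 0.975 m from the base axis. Payload 4.9 kg.
Tool frame: the origin (TCP) lies at the very end of the fingers, on their centre line; the grasp point (between the pads) lies 19 mm behind it; z points along the fingers, y is the line along which they close (so a half turn about z gives the same grasp; the last joint's range is limited). The gripper opens to 85 mm and grips with 20 to 120 N. Pads are 22 mm wide; open, the fingers measure 114 mm over their backs; the gripper's body (76 mm by 85 mm) begins 54 mm behind the grasp point. The pads swing forward as they close: fully open they stand 13 mm farther back than shut.
Start: joints at [-1.455, 0.053, 1.613, -0, 1.476, -0.119], TCP at [0.145, -0.608, 0.231] pointing down, gripper open.
Joint ranges: [-3.01, 3.01], [-1.01, 2.22], [0.06, 2.58], [-1.02, 4.17], [0.09, 2.62], [-3.14, 3.14]. Speed limits (rad/s): [2.57, 2.57, 3.14, 3.14, 3.14, 3.14].

## Interface

Orientations are given as a rotation vector (axis times angle).
In Python, from station import ctrl gives the robot as it stands. The module is installed in compiled form; this text tells all that it offers.
- The arm moves only by the tool jog_arm, never from a script. Its argument "steps" is a list of rows, each an object with "delta_rot": the turn, a rotation vector about the tool's x, y, z in degrees, a list of three; "linear": the shift along the tool's x, y, z in m, a list of three; "grip": the finger opening in m, from 0 to 0.0854. In form: [{"delta_rot": [rx, ry, rz], "linear": [x, y, z], "grip": grip}, ...]. A call has 1 to 10 rows; each row shifts and turns the commanded pose from where the row before left it, along the tool's axes as they then stand; what a row does not reach is not made up. A row lasts 1/10 s, in which the tool goes at most 50 mm and 8.59 degrees, less where a joint would pass 70% of its speed; a pose out of reach is approached as far as the arm can. A call with a gripper value outside its range is refused whole. The fingers move at their own pace and stop on an object; "newtons" is the grip in N (left out, the last holds). Time passes only in rows, so rows that do not move let the fingers close. It gives the time, the measured TCP pose, the force, the opening and the grip force at its end, in the units of the state.
- ctrl.get_obs(): the state, without advancing time (a new reading comes with each control period).
- ctrl.get_image(name): name is "side" or "top" or "wrist"; returns (picture, depth): 420x560x3 uint8, red, green, blue; 420x560 float32, m along the optical axis (not along the pixel's ray), 0 where there is no reading.
- ctrl.camera_info(name): a dict with "camera_matrix" (3x3 intrinsics, pixels), "distortion" ([k1, k2, p1, p2, k3] as OpenCV has them; the pictures are not rectified), "R" (3x3) and "t" (3): a world point X has camera coordinates R X + t; the wrist camera has in their place "T_tool_cam" (4x4, takes a point from camera to tool coordinates, whose origin is the TCP and whose axes are the flange's). Camera axes: x right, y down, z forward; pixel columns grow to the right and rows downward; lengths in m; the calibration is good to about 2 mm. A picture is of the moment at which its call begins: read the wrist's pose just before it. camera_info takes no time and is no camera call.
- ctrl.finish_job(): hands the job in; it is judged then, once.
The state is a dict: "t": time; "q": joint angles; "dq": joint speeds; "effort": joint torques, N m; "tool_pos": TCP position; "tool_rot": TCP orientation; "contact_force": force on the tool from outside, world axes, zero at the start; "wrist_torque": the same for the moment, N m; "opening": finger opening in m; "grip_force": force on a finger pad.
Only numpy, scipy, OpenCV 4.12 (cv2) and the standard library are available. Lean on these libraries where they do the work, as an engineer would, in place of code of your own. Each camera call takes 0.05 s, during which the arm holds its last target. There are 200 camera calls.

## Working session

There is one attempt and no reset: what is moved stays moved. The work goes in short steps, Python scripts to look and compute and a tool call to move; the robot and the scene stay as the last step left them, time stands still between calls to the robot, and variables do not carry over. Pictures are saved under pics/ and viewed, at most 10 in all, crops included, and the job is handed in when it is done.

Besides the shell and the picture viewer there is one more tool, called after "Call:" as name(argument=value, ...), one argument or row to a line, values as JSON. jog_arm: Moves the arm, as the interface text tells. Its arguments: {"type":"object","properties":{"steps":{"type":"array"},"newtons":{"type":"number"}},"required":["steps"]}

```bash
mkdir -p pics; cat > h.py <<'E'
import numpy as np, cv2
from station import ctrl
from scipy.spatial.transform import Rotation as Ro
def snap(n):
    o=ctrl.get_obs(); im,d=ctrl.get_image(n); np.savez(f'{n}.npz',im=im,d=d,p=o['tool_pos'],r=o['tool_rot']); return im,d
def cam(n,p=None,r=None):
    c=ctrl.camera_info(n);K=np.array(c['camera_matrix']);D=np.array(c['distortion'])
    if n=='wrist':
        T=np.eye(4);T[:3,:3]=Ro.from_rotvec(r).as_matrix();T[:3,3]=p
        T=T@np.array(c['T_tool_cam']); return K,D,T[:3,:3],T[:3,3]
    R=np.array(c['R']);t=np.array(c['t']);return K,D,R.T,-R.T@t
def ray(n,uv,p=None,r=None):
    K,D,R,o=cam(n,p,r);x=cv2.undistortPoints(np.array(uv,float).reshape(-1,1,2),K,D)[:,0]
    return o,np.c_[x,np.ones(len(x))]@R.T
def onz(n,uv,z,p=None,r=None):
    o,d=ray(n,uv,p,r);return o+d*((z-o[2])/d[:,2])[:,None]
def deproj(n,uv,dep,p=None,r=None):
    o,d=ray(n,uv,p,r);return o+d*np.array(dep)[:,None]
E
python3 - <<'E'
from h import *
for n in('top','side'):
    im,d=snap(n);cv2.imwrite(f'pics/{n}0.png',im[:,:,::-1]);K,D,R,o=cam(n);print(n,o,R[:,2],K[0,0])
print(ctrl.get_obs())
E
```

```text
top [0.41896704 0.05012938 0.97418641] [ 0.05084192  0.00132179 -0.99870584] 458.1424456059491
side [0.39504131 0.70172731 0.77373063] [ 0.080758   -0.66594791 -0.74161414] 481.4270090162326
{'t': 0.1, 'q': array([-1.45498787e+00,  5.33183180e-02,  1.61414159e+00, -2.38351544e-05,
        1.47602815e+00, -1.19022879e-01]), 'dq': array([ 0.00070017, -0.00255703, -0.00332099, -0.00113152, -0.00129639,
        0.00147885]), 'effort': array([ 4.78968796e-04, -3.94907212e+01, -3.71362424e+01, -1.25316178e-04,
        3.95401090e-03, -1.34561343e-06]), 'tool_pos': array([ 0.14533851, -0.60728485,  0.23017796]), 'tool_rot': array([-3.11807903e+00, -3.67806712e-01,  3.24640253e-05]), 'contact_force': array([-0.59517671,  0.54859152, -0.17727865]), 'wrist_torque': array([ 0.0084262 , -0.01783741,  0.03349081]), 'grip_force': 0.0, 'opening': 0.08537924460298764}
```

View pics/top0.png

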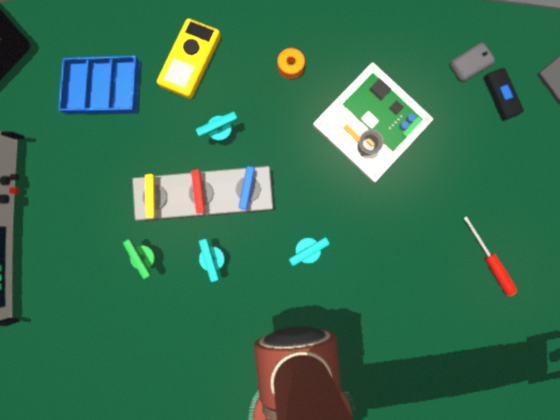

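View pics/side0.png

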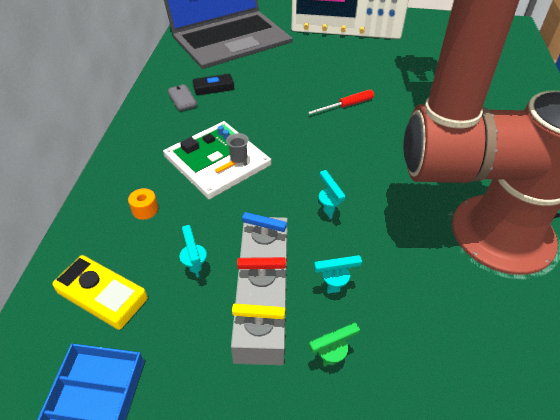

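```bash
python3 - <<'E'
from h import *
a=np.load('top.npz');im=a['im'];d=a['d']
c1=cv2.resize(im[95:185,310:440,::-1],None,fx=6,fy=6,interpolation=cv2.INTER_CUBIC);cv2.imwrite('pics/c1.png',c1)
for n in('top','side'):
    a=np.load(n+'.npz');im=a['im'].astype(int);d=a['d']
    m=((im[:,:,0]>140)&(im[:,:,1]<60)&(im[:,:,2]<60)).astype(np.uint8)
    k,l,s,c=cv2.connectedComponentsWithStats(m)
    for i in range(1,k):
        if s[i,4]>100:
            v,u=np.nonzero(l==i);P=deproj(n,np.c_[u,v],d[v,u]);P=P[np.abs(P[:,2]-.105)<.006]
            if len(P)<50: continue
            mn=P.mean(0);w,V=np.linalg.eigh(np.cov(P[:,:2].T));ax=V[:,1];q=(P[:,:2]-mn[:2])@ax
            Q=onz(n,np.c_[u,v],.105);r=cv2.minAreaRect(Q[:,:2].astype(np.float32)*1000)
            print(n,c[i],mn,len(P),'ang',np.degrees(np.arctan2(ax[1],ax[0])),np.ptp(q),r)
E
```

```text
side [261.05668016 263.02024291] [0.48121546 0.21742364 0.10431302] 388 ang -171.17854632086627 0.08070720195457765 ((480.8184814453125, 220.14657592773438), (80.84770202636719, 21.09852409362793), 7.5613555908203125)
```

View pics/c1.png

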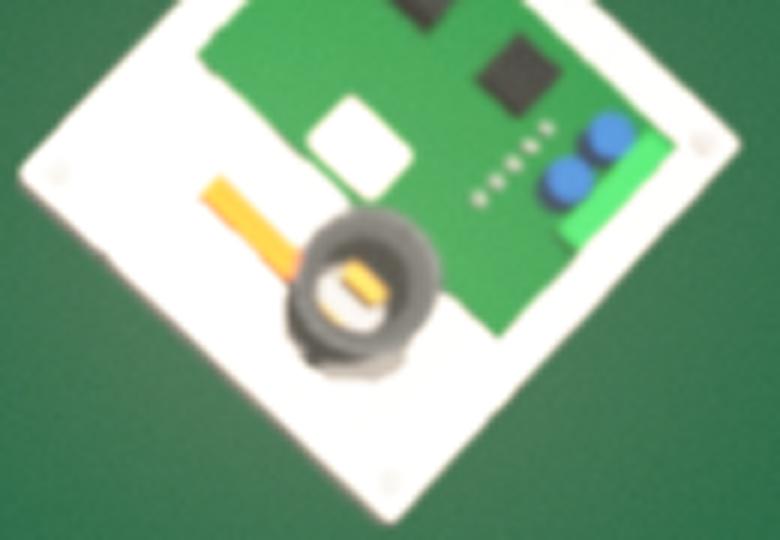

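```bash
python3 - <<'E'
from h import *
n='top';a=np.load(n+'.npz');im=a['im'].astype(int);d=a['d']
m=((im[:,:,0]>110)&(im[:,:,1]<70)&(im[:,:,2]<70)).astype(np.uint8);m[:150]=0;m[230:]=0;m[:,:150]=0;m[:,235:]=0
v,u=np.nonzero(m);Q=onz(n,np.c_[u,v],.105);r=cv2.minAreaRect(Q[:,:2].astype(np.float32)*1000);print(len(u),u.mean(),v.mean(),Q.mean(0),r)
P=deproj(n,np.c_[u,v],d[v,u]);print(P.mean(0),np.median(P[:,2]))
f=lambda x,y:(310+x/6-.42,95+y/6-.42)
print('rim',onz(n,[f(369,280)],.085), 'diam',np.ptp(onz(n,[f(298,280),f(440,280)],.085),axis=0))
T=onz(n,[f(212,190),f(295,263)],.048);print('tongue',T,np.degrees(np.arctan2(*(T[0]-T[1])[1::-1])))
# depth-based rim
K,D,R,o=cam(n)
vv,uu=np.mgrid[115:170,345:400];P=deproj(n,np.c_[uu.ravel(),vv.ravel()],d[115:170,345:400].ravel());P=P[(P[:,2]>.078)&(P[:,2]<.1)]
print('rim depth',len(P),P.mean(0),cv2.minEnclosingCircle(P[:,:2].astype(np.float32)*1000))
s=np.load('side.npz');vv,uu=np.mgrid[125:175,215:260];P=deproj('side',np.c_[uu.ravel(),vv.ravel()],s['d'][125:175,215:260].ravel());P=P[(P[:,2]>.08)&(P[:,2]<.1)]
print('side rim',len(P),P.mean(0),cv2.minEnclosingCircle(P[:,:2].astype(np.float32)*1000))
o=ctrl.get_obs();print(ctrl.camera_info('wrist')['T_tool_cam'],Ro.from_rotvec(o['tool_rot']).as_matrix())
E
```

```text
55 201.27272727272728 192.23636363636365 [0.47943205 0.20542789 0.105     ] ((480.01922607421875, 205.5263214111328), (73.34220886230469, 3.5986928939819336), 8.349891662597656)
[0.4788245  0.20342079 0.11640956] 0.10142069022718558
rim [[ 0.58764385 -0.12289358  0.085     ]] diam [0.00123365 0.04729706 0.        ]
tongue [[ 0.62462333 -0.07577428  0.048     ]
 [ 0.59991355 -0.10447671  0.048     ]] 49.27500293251404
rim depth 261 [ 0.58958598 -0.12401917  0.08211439] ((588.20556640625, -123.17591094970703), 25.527151107788086)
side rim 157 [ 0.59003325 -0.12593143  0.08388158] ((589.0851440429688, -121.97445678710938), 26.220531463623047)
[[-7.44046284e-04 -9.54107308e-01 -2.99464007e-01  7.59884651e-02]
 [ 9.99999387e-01 -4.64417154e-04 -1.00493555e-03 -4.51680835e-04]
 [ 8.19740135e-04 -2.99464571e-01  9.54107069e-01 -1.42960345e-01]
 [ 0.00000000e+00  0.00000000e+00  0.00000000e+00  1.00000000e+00]] [[ 9.72553095e-01  2.32680936e-01 -2.42582574e-04]
 [ 2.32680975e-01 -9.72551299e-01  1.87996473e-03]
 [ 2.01507955e-04 -1.88480987e-03 -9.99998203e-01]]
```

Call:
jog_arm(
  steps=[
    {"delta_rot": [0,0,0],"linear": [0.0368,-0.0228,0],"grip": 0.085},
    {"delta_rot": [0,0,0],"linear": [0.0368,-0.0228,0],"grip": 0.085},
    {"delta_rot": [0,0,0],"linear": [0.0368,-0.0228,0],"grip": 0.085},
    {"delta_rot": [0,0,0],"linear": [0.0368,-0.0228,0],"grip": 0.085},
    {"delta_rot": [0,0,0],"linear": [0.0368,-0.0228,0],"grip": 0.085},
    {"delta_rot": [0,0,0],"linear": [0.0368,-0.0228,0],"grip": 0.085},
    {"delta_rot": [0,0,0],"linear": [0.0368,-0.0228,0],"grip": 0.085},
    {"delta_rot": [0,0,0],"linear": [0.0368,-0.0228,0],"grip": 0.085},
    {"delta_rot": [0,0,0],"linear": [0.0368,-0.0228,0],"grip": 0.085},
    {"delta_rot": [0,0,0],"linear": [0.0368,-0.0228,0],"grip": 0.085},
  ],
)

```text
t: 1.1
tool_pos: [0.4511, -0.2988, 0.2309]
tool_rot: [-3.12, -0.368, 0.001]
contact_force: [0.7, -0.8, -0.3]
opening: 0.0847
grip_force: 0.0
```

Call:
jog_arm(
  steps=[
    {"delta_rot": [0,0,0],"linear": [0.0145,-0.0477,0],"grip": 0.085},
    {"delta_rot": [0,0,0],"linear": [0.0145,-0.0477,0],"grip": 0.085},
    {"delta_rot": [0,0,0],"linear": [0.0145,-0.0477,0],"grip": 0.085},
    {"delta_rot": [0,0,0],"linear": [0.0145,-0.0477,0],"grip": 0.085},
    {"delta_rot": [0,0,0],"linear": [0.0145,-0.0477,0],"grip": 0.085},
    {"delta_rot": [0,0,0],"linear": [0.0145,-0.0477,0],"grip": 0.085},
    {"delta_rot": [0,0,0],"linear": [0.0145,-0.0477,0],"grip": 0.085},
    {"delta_rot": [0,0,0],"linear": [0.0145,-0.0477,0],"grip": 0.085},
    {"delta_rot": [0,0,0],"linear": [0.0145,-0.0477,0],"grip": 0.085},
    {"delta_rot": [0,0,5],"linear": [0.0,0,0],"grip": 0.085},
  ],
)

```text
t: 2.1
tool_pos: [0.4763, 0.1524, 0.2308]
tool_rot: [-3.131, -0.24, 0.001]
contact_force: [0.8, -0.8, 0.3]
opening: 0.0848
grip_force: 0.0
```

Call:
jog_arm(
  steps=[
    {"delta_rot": [0,0,0],"linear": [0,0,0],"grip": 0.085},
    {"delta_rot": [0,0,0],"linear": [0,0,0],"grip": 0.085},
  ],
)

```text
t: 2.3
tool_pos: [0.4771, 0.1471, 0.2308]
tool_rot: [3.133, 0.234, -0.001]
contact_force: [0.5, 0.3, -0.6]
opening: 0.0848
grip_force: 0.0
```

```bash
python3 - <<'E'
from h import *
n='wrist';im,d=snap(n);cv2.imwrite('pics/w1.png',im[:,:,::-1]);a=np.load('wrist.npz');p,r=a['p'],a['r']
R=Ro.from_rotvec(r).as_matrix();print(p,'yaw',np.degrees(np.arctan2(R[1,0],R[0,0])),R[:,2])
im=im.astype(int);m=((im[:,:,0]>110)&(im[:,:,1]<80)&(im[:,:,2]<80)).astype(np.uint8)
k,l,s,c=cv2.connectedComponentsWithStats(m);i=1+np.argmax(s[1:,4]);v,u=np.nonzero(l==i)
Q=onz(n,np.c_[u,v],.105,p,r);print(c[i],s[i],cv2.minAreaRect(Q[:,:2].astype(np.float32)*1000))
P=deproj(n,np.c_[u,v],d[v,u],p,r);print(np.median(P,axis=0))
P=P[abs(P[:,2]-np.median(P[:,2]))<.003];print(cv2.minAreaRect(P[:,:2].astype(np.float32)*1000))
E
```

```text
[0.47706004 0.14714212 0.23083614] yaw 8.540275338796533 [-8.07968038e-04 -3.38987638e-04 -9.99999616e-01]
[205.21916972 182.47741148] [ 194  137   23   92 1638] ((481.71771240234375, 214.24330139160156), (83.32394409179688, 16.926149368286133), 7.485884666442871)
[0.48381514 0.21446742 0.10522177]
((481.1978759765625, 214.76031494140625), (83.65660095214844, 16.17022132873535), 7.989569187164307)
```

View pics/w1.png

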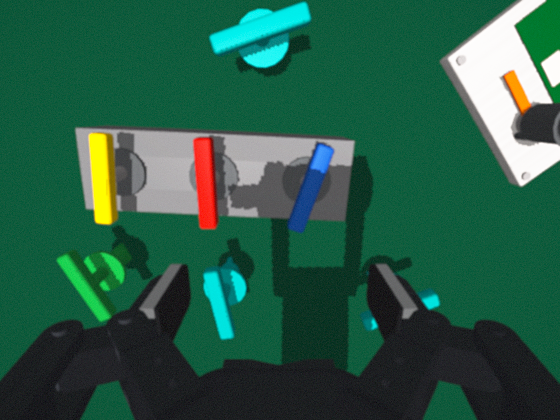

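Call:
jog_arm(
  steps=[
    {"delta_rot": [0,0,0.8],"linear": [0.0072,-0.033,0],"grip": 0.06},
    {"delta_rot": [0,0,0],"linear": [0.0072,-0.033,0],"grip": 0.06},
    {"delta_rot": [0,0,0],"linear": [0,0,0.03],"grip": 0.06},
    {"delta_rot": [0,0,0],"linear": [0,0,0.04],"grip": 0.06},
    {"delta_rot": [0,0,0],"linear": [0,0,0.02],"grip": 0.06},
    {"delta_rot": [0,0,0],"linear": [0,0,0],"grip": 0.06},
    {"delta_rot": [0,0,0],"linear": [0,0,0],"grip": 0.06},
  ],
)

```text
t: 3.05
tool_pos: [0.4828, 0.2139, 0.1418]
tool_rot: [3.135, 0.208, 0.0]
contact_force: [0.3, 0.1, 0.8]
opening: 0.0598
grip_force: 0.0
```

```bash
python3 - <<'E'
from h import *
n='wrist';im,d=snap(n);cv2.imwrite('pics/w2.png',im[:,:,::-1]);a=np.load('wrist.npz');p,r=a['p'],a['r']
R=Ro.from_rotvec(r).as_matrix();print(p,'yaw',np.degrees(np.arctan2(R[1,0],R[0,0])),R[:,2])
im=im.astype(int);m=((im[:,:,0]>110)&(im[:,:,1]<80)&(im[:,:,2]<80)).astype(np.uint8)
k,l,s,c=cv2.connectedComponentsWithStats(m);i=1+np.argmax(s[1:,4]);v,u=np.nonzero(l==i)
Q=onz(n,np.c_[u,v],.105,p,r);print(c[i],s[i],cv2.minAreaRect(Q[:,:2].astype(np.float32)*1000))
print('pred',R.T@(np.array([.4815,.2145,.105])-p))
E
```

```text
[0.48276676 0.21387184 0.14175296] yaw 7.58025712663994 [ 1.33766041e-04 -1.22620412e-05 -9.99999991e-01]
[276.70753769 234.65058626] [ 263  172   27  126 2985] ((482.4903259277344, 215.58590698242188), (84.96783447265625, 15.901862144470215), 8.155781745910645)
pred [-0.00117764 -0.00079087  0.03675278]
```

View pics/w2.png

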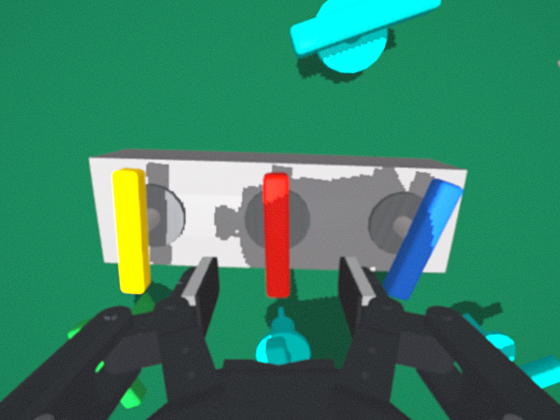

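Call:
jog_arm(
  steps=[
    {"delta_rot": [0,0,0],"linear": [0,-0.001,0.03],"grip": 0.06},
    {"delta_rot": [0,0,0],"linear": [0,0,0.034],"grip": 0.06},
    {"delta_rot": [0,0,0],"linear": [0,0,0],"grip": 0.06},
    {"delta_rot": [0,0,0],"linear": [0,0,0],"grip": 0.005},
    {"delta_rot": [0,0,0],"linear": [0,0,0],"grip": 0.005},
    {"delta_rot": [0,0,0],"linear": [0,0,0],"grip": 0.005},
    {"delta_rot": [0,0,0],"linear": [0,0,0],"grip": 0.005},
    {"delta_rot": [0,0,0],"linear": [0,0,0],"grip": 0.005},
  ],
  newtons=60,
)

```text
t: 3.9
tool_pos: [0.484, 0.2161, 0.08]
tool_rot: [-3.134, -0.21, -0.007]
contact_force: [-0.2, -1.7, 6.6]
opening: 0.0151
grip_force: 59.0
```

Call:
jog_arm(
  steps=[
    {"delta_rot": [0,0,0],"linear": [0,0,-0.01],"grip": 0.005},
    {"delta_rot": [0,0,0],"linear": [0,0,-0.03],"grip": 0.005},
    {"delta_rot": [0,0,0],"linear": [0,0,-0.04],"grip": 0.005},
    {"delta_rot": [0,0,0],"linear": [0,0,-0.04],"grip": 0.005},
    {"delta_rot": [0,0,0],"linear": [0,0,-0.03],"grip": 0.005},
    {"delta_rot": [0,0,0],"linear": [0,0,0],"grip": 0.005},
    {"delta_rot": [0,0,0],"linear": [0,0,0],"grip": 0.005},
    {"delta_rot": [0,0,0],"linear": [0,0,0],"grip": 0.005},
  ],
)

```text
t: 4.7
tool_pos: [0.4809, 0.2154, 0.2249]
tool_rot: [3.134, 0.21, -0.006]
contact_force: [-0.4, 0.1, -2.4]
opening: 0.0148
grip_force: 59.2
```

```bash
python3 - <<'E'
from h import *
o=ctrl.get_obs();print(o['q'],o['contact_force'])
im,d=snap('side');a=np.load('side.npz');p,r=a['p'],a['r'];R=Ro.from_rotvec(r).as_matrix()
print(p,'yaw',np.degrees(np.arctan2(R[1,0],R[0,0])))
cv2.imwrite('pics/s2.png',cv2.resize(im[100:310,150:430,::-1],None,fx=2.8,fy=2.8,interpolation=cv2.INTER_CUBIC))
E
```

```text
[ 2.79858107e-01 -1.77317195e-01  1.84337290e+00  8.80655012e-05
  1.47946432e+00  1.71701059e+00] [-0.3924302   0.14873067 -2.39934034]
[0.48092213 0.2154465  0.22493941] yaw 7.656703889761901
```

View pics/s2.png

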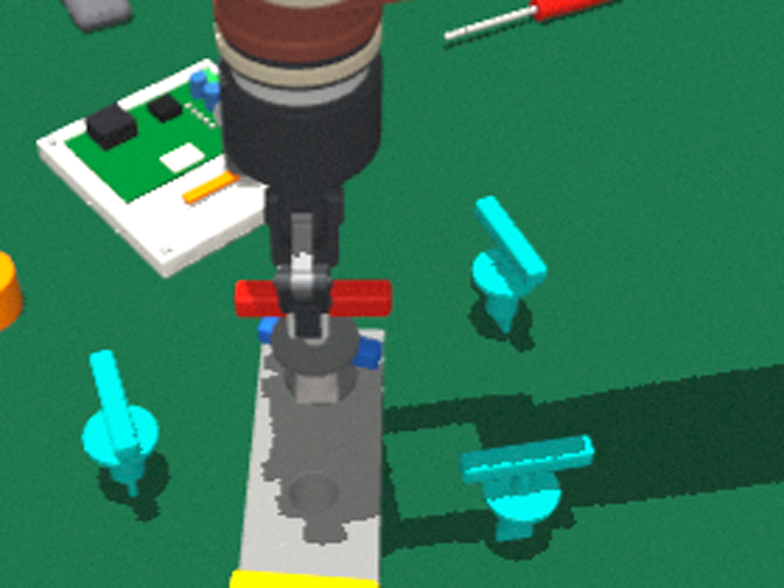

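Call:
jog_arm(
  steps=[
    {"delta_rot": [0,0,0],"linear": [0.004,0.022,0],"grip": 0.005},
    {"delta_rot": [0,0,0],"linear": [0.0076,0.0437,0],"grip": 0.005},
    {"delta_rot": [0,0,0],"linear": [0.0076,0.0437,0],"grip": 0.005},
    {"delta_rot": [0,0,0],"linear": [0.0076,0.0437,0],"grip": 0.005},
    {"delta_rot": [0,0,0],"linear": [0.0076,0.0437,0],"grip": 0.005},
    {"delta_rot": [0,0,0],"linear": [0.0076,0.0437,0],"grip": 0.005},
    {"delta_rot": [0,0,0],"linear": [0.0076,0.0437,0],"grip": 0.005},
    {"delta_rot": [0,0,0],"linear": [0.0076,0.0437,0],"grip": 0.005},
    {"delta_rot": [0,0,0],"linear": [0.0038,0.0214,0],"grip": 0.005},
  ],
)

```text
t: 5.65
tool_pos: [0.5887, -0.1253, 0.2247]
tool_rot: [-3.134, -0.205, 0.006]
contact_force: [-0.1, -0.5, -1.4]
opening: 0.015
grip_force: 59.2
```

Call:
jog_arm(
  steps=[
    {"delta_rot": [0,0,-7],"linear": [0,0,0],"grip": 0.005},
    {"delta_rot": [0,0,-7],"linear": [0,0,0],"grip": 0.005},
    {"delta_rot": [0,0,-7],"linear": [0,0,0],"grip": 0.005},
    {"delta_rot": [0,0,-7],"linear": [0,0,0],"grip": 0.005},
    {"delta_rot": [0,0,-7],"linear": [0,0,0],"grip": 0.005},
    {"delta_rot": [0,0,-7],"linear": [0,0,0],"grip": 0.005},
    {"delta_rot": [0,0,0],"linear": [0,0,0],"grip": 0.005},
    {"delta_rot": [0,0,0],"linear": [0,0,0],"grip": 0.005},
  ],
)

```text
t: 6.45
tool_pos: [0.5886, -0.1218, 0.226]
tool_rot: [-2.851, -1.315, 0.002]
contact_force: [0.4, 0.9, -1.9]
opening: 0.015
grip_force: 59.2
```

```bash
python3 - <<'E'
from h import *
im,d=snap('wrist');a=np.load('wrist.npz');p,r=a['p'],a['r'];R=Ro.from_rotvec(r).as_matrix()
print(p,'yaw',np.degrees(np.arctan2(R[1,0],R[0,0])),R[:,2])
K,D,Rc,o=cam('wrist',p,r)
# mark predicted rim circle (outer 25.5mm) and the tongue line at 50 deg
t=np.linspace(0,6.28,40);C=np.array([.5882,-.1228,.085])
def prj(X): return cv2.projectPoints((np.array(X)-o)@Rc,np.zeros(3),np.zeros(3),K,D)[0][:,0]
big=im[:,:,::-1].copy()
for q in prj(np.c_[C[0]+.0235*np.cos(t),C[1]+.0235*np.sin(t),0*t+.085]): cv2.circle(big,tuple(int(round(x)) for x in q),1,(255,0,255),-1)
T=prj([[C[0]+k*np.cos(np.radians(50)),C[1]+k*np.sin(np.radians(50)),.048] for k in(.03,.064)]);print(T)
for q in T: cv2.circle(big,tuple(int(round(x)) for x in q),2,(255,0,255),-1)
cv2.imwrite('pics/w3.png',big)
E
```

```text
[ 0.58864826 -0.12175967  0.22602471] yaw 49.53237486444315 [-2.00527458e-03  9.20079723e-04 -9.99997566e-01]
[[279.57169013 160.32710617]
 [279.31390279 126.67653797]]
```

View pics/w3.png

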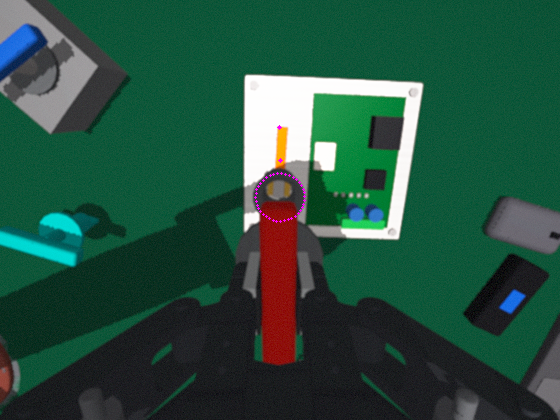

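Call:
jog_arm(
  steps=[
    {"delta_rot": [0,0,3],"linear": [-0.001,0,0],"grip": 0.005},
    {"delta_rot": [0,0,0],"linear": [0,0,0.03],"grip": 0.005},
    {"delta_rot": [0,0,0],"linear": [0,0,0.03],"grip": 0.005},
    {"delta_rot": [0,0,0],"linear": [0,0,0.01],"grip": 0.005},
    {"delta_rot": [0,0,0],"linear": [0,0,0.01],"grip": 0.005},
    {"delta_rot": [0,0,0],"linear": [0,0,0.01],"grip": 0.005},
    {"delta_rot": [0,0,0],"linear": [0,0,0.005],"grip": 0.005},
    {"delta_rot": [0,0,0],"linear": [0,0,0],"grip": 0.005},
    {"delta_rot": [0,0,0],"linear": [0,0,0],"grip": 0.005},
  ],
)

```text
t: 7.4
tool_pos: [0.5891, -0.1233, 0.1332]
tool_rot: [2.884, 1.243, 0.002]
contact_force: [0.8, -0.9, -1.5]
opening: 0.0151
grip_force: 59.2
```

Call:
jog_arm(
  steps=[
    {"delta_rot": [0,0,0],"linear": [0,0,0.005],"grip": 0.005},
    {"delta_rot": [0,0,0],"linear": [0,0,0.005],"grip": 0.005},
    {"delta_rot": [0,0,0],"linear": [0,0,0.005],"grip": 0.005},
    {"delta_rot": [0,0,0],"linear": [0,0,0.005],"grip": 0.005},
    {"delta_rot": [0,0,0],"linear": [0,0,0.004],"grip": 0.005},
    {"delta_rot": [0,0,0],"linear": [0,0,0],"grip": 0.005},
    {"delta_rot": [0,0,0],"linear": [0,0,0],"grip": 0.005},
  ],
)

```text
t: 8.1
tool_pos: [0.5885, -0.123, 0.1082]
tool_rot: [-2.885, -1.244, 0.0]
contact_force: [-0.3, -0.3, -1.0]
opening: 0.015
grip_force: 59.2
```

Call:
jog_arm(
  steps=[
    {"delta_rot": [0,0,0],"linear": [0,0,0.002],"grip": 0.005},
    {"delta_rot": [0,0,0],"linear": [0,0,0.0015],"grip": 0.005},
    {"delta_rot": [0,0,0],"linear": [0,0,0],"grip": 0.005},
    {"delta_rot": [0,0,0],"linear": [0,0,0],"grip": 0.005},
  ],
)

```text
t: 8.5
tool_pos: [0.5892, -0.1233, 0.1058]
tool_rot: [2.884, 1.244, 0.002]
contact_force: [-0.6, -0.1, 3.5]
opening: 0.0149
grip_force: 59.9
```

Call:
jog_arm(
  steps=[
    {"delta_rot": [0,0,5],"linear": [0,0,0],"grip": 0.005},
    {"delta_rot": [0,0,5],"linear": [0,0,0],"grip": 0.005},
    {"delta_rot": [0,0,5],"linear": [0,0,0],"grip": 0.005},
    {"delta_rot": [0,0,5],"linear": [0,0,0],"grip": 0.005},
    {"delta_rot": [0,0,5],"linear": [0,0,0],"grip": 0.005},
    {"delta_rot": [0,0,5],"linear": [0,0,0],"grip": 0.005},
    {"delta_rot": [0,0,5],"linear": [0,0,0],"grip": 0.005},
    {"delta_rot": [0,0,0],"linear": [0,0,0],"grip": 0.005},
  ],
)

```text
t: 9.3
tool_pos: [0.5884, -0.1225, 0.105]
tool_rot: [-3.124, -0.319, 0.0]
contact_force: [-3.0, 2.5, 3.3]
opening: 0.0149
grip_force: 59.9
```

Call:
jog_arm(
  steps=[
    {"delta_rot": [0,0,5],"linear": [0,0,0],"grip": 0.005},
    {"delta_rot": [0,0,5],"linear": [0,0,0],"grip": 0.005},
    {"delta_rot": [0,0,5],"linear": [0,0,0],"grip": 0.005},
    {"delta_rot": [0,0,5],"linear": [0,0,0],"grip": 0.005},
    {"delta_rot": [0,0,5],"linear": [0,0,0],"grip": 0.005},
    {"delta_rot": [0,0,5],"linear": [0,0,0],"grip": 0.005},
    {"delta_rot": [0,0,0],"linear": [0,0,0],"grip": 0.005},
    {"delta_rot": [0,0,0],"linear": [0,0,0],"grip": 0.005},
  ],
)

```text
t: 10.1
tool_pos: [0.5886, -0.1227, 0.105]
tool_rot: [-3.101, 0.497, -0.0]
contact_force: [-1.5, 2.2, 3.1]
opening: 0.0149
grip_force: 59.9
```

```bash
python3 - <<'E'
from h import *
o=ctrl.get_obs();print(o['wrist_torque'],o['contact_force'])
im,d=snap('side');im2,_=snap('wrist');a=np.load('wrist.npz');p,r=a['p'],a['r'];R=Ro.from_rotvec(r).as_matrix()
print(p,'yaw',np.degrees(np.arctan2(R[1,0],R[0,0])),R[:,2])
a=cv2.resize(im[100:210,140:300,::-1],(640,440),interpolation=cv2.INTER_CUBIC)[:, :440]
b=cv2.resize(im2[:,:,::-1],(360,270));out=np.zeros((440,800,3),np.uint8);out[:,:440]=a;out[:270,440:]=b
cv2.imwrite('pics/m4.png',out)
E
```

```text
[0.65776641 0.09264848 0.01270936] [-1.54373039  2.17108383  3.07070341]
[ 0.58856637 -0.12270194  0.10494466] yaw -18.226164455547302 [ 1.43442405e-04  8.61559466e-04 -9.99999619e-01]
```

View pics/m4.png

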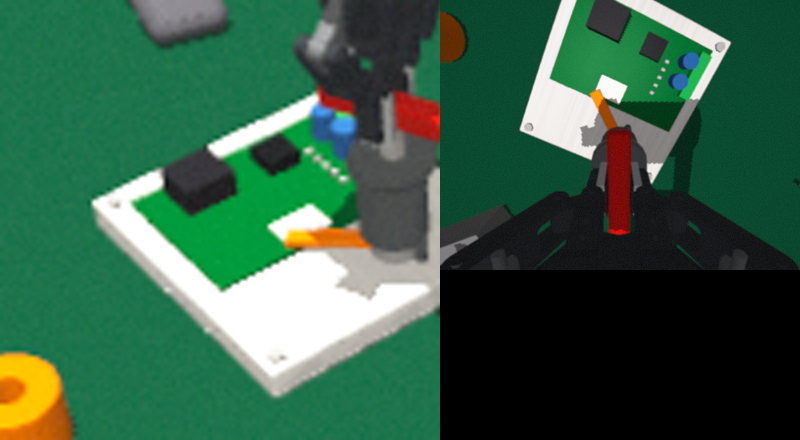

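Call:
jog_arm(
  steps=[
    {"delta_rot": [0,0,5],"linear": [0,0,0],"grip": 0.005},
    {"delta_rot": [0,0,5],"linear": [0,0,0],"grip": 0.005},
    {"delta_rot": [0,0,3.5],"linear": [0,0,0],"grip": 0.005},
    {"delta_rot": [0,0,0],"linear": [0,0,0],"grip": 0.005},
    {"delta_rot": [0,0,0],"linear": [0,0,0],"grip": 0.005},
    {"delta_rot": [0,0,0],"linear": [0,0,0],"grip": 0.03},
    {"delta_rot": [0,0,0],"linear": [0,0,0],"grip": 0.05},
    {"delta_rot": [0,0,0],"linear": [0,0,0],"grip": 0.05},
    {"delta_rot": [0,0,0],"linear": [0,0,0],"grip": 0.05},
    {"delta_rot": [0,0,0],"linear": [0,0,0],"grip": 0.05},
  ],
)

```text
t: 11.2
tool_pos: [0.5884, -0.1232, 0.1046]
tool_rot: [3.021, -0.862, -0.0]
contact_force: [-0.1, -0.8, 0.7]
opening: 0.0501
grip_force: 0.0
```

Call:
jog_arm(
  steps=[
    {"delta_rot": [0,0,0],"linear": [0,0,-0.01],"grip": 0.05},
    {"delta_rot": [0,0,0],"linear": [0,0,-0.03],"grip": 0.05},
    {"delta_rot": [0,0,0],"linear": [0,0,-0.04],"grip": 0.05},
    {"delta_rot": [0,0,0],"linear": [0,0,-0.04],"grip": 0.05},
    {"delta_rot": [0,0,0],"linear": [0,0,0],"grip": 0.05},
    {"delta_rot": [0,0,0],"linear": [0,0,0],"grip": 0.05},
  ],
)

```text
t: 11.8
tool_pos: [0.5894, -0.1234, 0.2274]
tool_rot: [3.021, -0.862, 0.007]
contact_force: [0.3, -0.6, 0.7]
opening: 0.05
grip_force: 0.0
```

```bash
python3 - <<'E'
from h import *
im,d=snap('side');im2,d2=snap('wrist');a=np.load('wrist.npz');p,r=a['p'],a['r']
print(p,ctrl.get_obs()['contact_force'])
i2=im2.astype(int);m=((i2[:,:,0]>90)&(i2[:,:,1]<60)&(i2[:,:,2]<60)).astype(np.uint8);k,l,s,c=cv2.connectedComponentsWithStats(m);i=1+np.argmax(s[1:,4]);v,u=np.nonzero(l==i)
P=deproj('wrist',np.c_[u,v],d2[v,u],p,r);print('bar',np.median(P,axis=0),len(P),c[i],cv2.minAreaRect(onz('wrist',np.c_[u,v],.130,p,r)[:,:2].astype(np.float32)*1000))
x=cv2.resize(im[100:210,140:300,::-1],(640,440),interpolation=cv2.INTER_CUBIC)[:, :440]
b=cv2.resize(im2[:,:,::-1],(360,270));out=np.zeros((440,800,3),np.uint8);out[:,:440]=x;out[:270,440:]=b
cv2.imwrite('pics/m5.png',out)
E
```

```text
[ 0.58843135 -0.12306595  0.2251071 ] [ 0.21895778 -0.18305336 -0.36190096]
bar [ 0.58893881 -0.12282582  0.13037518] 1892 [277.897463   210.42230444] ((586.3377685546875, -121.38755798339844), (16.141164779663086, 84.1427993774414), 60.29753112792969)
```

View pics/m5.png

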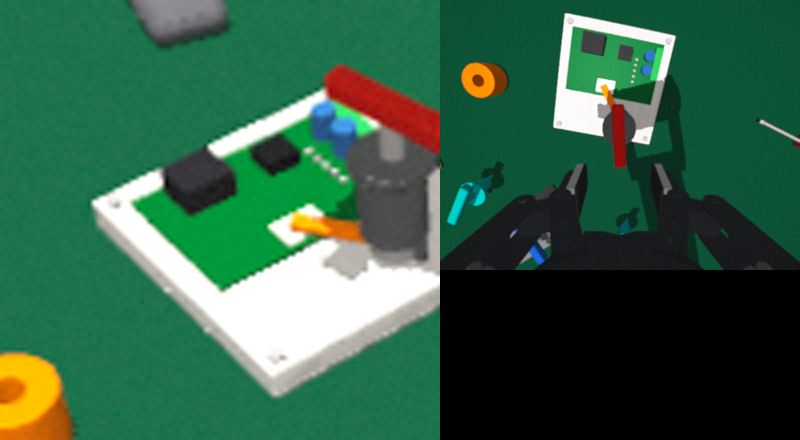

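The tongue tip now lies over the middle of the white pad. The key stands upright with its bar top at 0.130 m, as it should when home, and the gripper is clear of it.

```bash
python3 -c "
from station import ctrl
print(ctrl.finish_job())"
```

```text
the job is handed in; nothing more can be done
None
```

The red key is standing released and fully home in the collar, the tongue tip is over the white pad, and I handed the job in at about 12 s of the 43 s allowed; `finish_job()` returned no verdict, so success rests on the final pictures and measurements.

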